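# Put the dark reagent bottle away in the push-latch box

### The job

Put the small dark reagent bottle away in the grey light-tight box: press the pad on the box's closed lid down to the stop and let go so that the latch frees it and the lid swings open, set the bottle down upright on the box floor (do not drop it in), then swing the lid shut and press it down again until it latches and stays closed by itself. Leave the beaker, the conical flask and the petri dish standing where they are.

Things in the scene. Friction and masses are not known exactly. Their poses are not given: they have to be found in the camera images.
- box: Grey metal box fixed to the bench, 180 (x) x 176 (y) mm, walls 108 mm high, 124 mm with the lid shut. Origin: centre of its underside, z up. Its -x side is the front (label holder), nearest the robot; the lid's hinge is at the back (+x). Inside: x from -60 to +80 mm, y from -80 to +80 mm, floor at z = 9 mm. Front wall 28 mm thick (hides the latch), others 8 mm.
- box_floor (a point): Centre of the box's inner floor (142 x 160 mm), z up. Axes as the box.
- lid (a joint): Lid angle, rad: 0 latched shut, level; 1.35 fully open, nearly upright. A damped spring always drives it open (3 N at the pad when shut; opens in 1.5 s). Push-push latch; press the pad slowly, 8 to 16 N: a latched lid pressed 10 mm down to its hard stop (-0.06) and let up is freed. An open lid pushed shut and 6 mm below level to its hard stop (-0.038) and let up latches, stays at 0.
- lid_pad (a point): Middle of the top of the ribbed rubber press pad (30 x 70 mm) on the lid near its front edge, mid-width, 162 mm from the hinge axis; 126 mm above the bench when shut. Moves with the lid; its z axis is square to the lid (up when shut).
- lid_hinge (a point): Middle of the lid's hinge axis (its y axis), 92 mm behind the box's origin, 118 mm above the bench. Lid: 184 mm wide, 5 mm thick, top face 6 mm above the axis when shut, front edge 186 mm from the axis (300 mm above the bench when open), 14 mm skirt down front and sides. A latch striker hangs 35 mm under it, mid-width, 168 mm from the axis.
- bottle_dark: Small dark round reagent bottle with a grey screw cap, loose, 51 mm diameter, 93 mm tall, about 0.15 kg, upright on the bench to the right of the box. Straight-sided up to about 60 mm, cap about 33 mm wide. Origin: centre of its underside, z up.
- beaker: Tall empty glass beaker, 50 mm diameter, 98 mm tall, loose; stands near the bottle (the two change places). Origin at the centre of its underside. To be left alone.
- flask: Glass conical flask, 64 mm diameter at the foot, 107 mm tall, loose; stands to the left of the box. Origin at the centre of its underside. To be left alone.
- petri: Closed round glass petri dish, 69 mm diameter, 15 mm high, lying flat farther to the left. Origin at the centre of its underside. To be left alone.
- burette_stand_a: Fixed burette stand to the left of the work, between the start of the arm and the box; the arm must keep clear of it. Foot 285 x 218 x 46 mm; origin at the foot's centre on the bench. A 13 mm rod stands at x = +107 mm, y = 0 of its frame up to z = 0.8 m; a burette at x = +27, y = +68 mm hangs from z = 0.35 to 1.1 m, clamp between them at 0.5 m.
Mind the look-alikes: they are no part of the job. What is shaped like the bottle_dark but blue, purple or yellow is not meant.

How it is judged (in metres and radians):
On the way, in this order (a step that is already met when the one before it is completed fails the run):
1. the lid has been freed and is wide open (value of joint lid above 1.15 rad), for 0.2 s.
2. the bottle stands upright on the box floor, let go, with the lid open (value of joint lid above 1 rad and z of bottle_dark in the frame of box_floor between -0.005 and 0.008 m and x of bottle_dark in the frame of box_floor between -0.07 and 0.07 m and y of bottle_dark in the frame of box_floor between -0.08 and 0.08 m and angle between bottle_dark's own z axis and vertical below 0.15 rad and contact force between the fingers and bottle_dark below 0.2 N), for 0.2 s.
At the end, for the whole second after the job is handed in: The lid is latched shut (within 0.03 rad of level, held by the latch alone) with the dark bottle standing upright (within 0.15 rad) at rest on the floor inside the box (its underside no more than 8 mm above the floor) (value of joint lid between -0.03 and 0.03 rad and z of bottle_dark in the frame of box_floor between -0.005 and 0.008 m and x of bottle_dark in the frame of box_floor between -0.07 and 0.07 m and y of bottle_dark in the frame of box_floor between -0.08 and 0.08 m and angle between bottle_dark's own z axis and vertical below 0.15 rad and linear speed of bottle_dark below 0.02 m/s); the robot touches nothing.
It fails at once if the beaker, flask or petri dish was moved more than 30 mm (distance of any of beaker, flask, petri from where it was at the start of the episode above 0.03 m).
It fails at once if the beaker or flask was tipped over (angle between any of beaker, flask's own z axis and vertical above 0.5 rad).
It fails at once if the bottle was dropped into the box (faster than 0.7 m/s inside it) (linear speed of bottle_dark above 0.7 m/s and horizontal distance between bottle_dark and box_floor below 0.09 m and z of bottle_dark in the frame of box_floor below 0.09 m).
It also fails if it takes over 72 s, if anything falls off the work surface, if the arm or the gripper's body presses on something with over 40 N, if the wrist force passes 120 N, or if a joint passes its speed limit or range.

### The arm

A 7-joint arm with a two-finger parallel gripper is mounted at the origin on the work surface; the furniture and walls round the work are solid. World frame = base frame: x ahead of the robot, y to its left, z up, the work surface at z = 0. Lengths are in m, angles in degrees, forces in N, time in s.
With the tool pointing down it reaches from about 0.35 to 0.9 m from the base axis. Payload 7.2 kg.
Tool frame: the origin (TCP) lies on the centre line of the jaws, within the pads' length; the fingertips stand 17 mm ahead of it and the grasp point (between the pads) lies 2 mm behind it; z points along the fingers, y is the line along which they close (so a half turn about z gives the same grasp; the last joint's range is limited). The gripper opens to 88 mm and grips with 3 to 60 N. Pads are 20 mm wide; open, the fingers measure 115 mm over their backs; the gripper's body (75 mm by 178 mm) begins 61 mm behind the grasp point.
Start: joints at [-79.137, 23.554, -0.728, 91.456, 0.321, 64.991, -4.71], TCP at [0.159, 0.604, 0.24] pointing down, gripper open.
Joint ranges: [-169.25, 169.25], [-16.82, 113.86], [-84.01, 82.57], [7.8, 145.47], [-59.2, 239.2], [7.22, 106.19], [-163.78, 163.78]. Speed limits (degrees/s): [136.94, 136.94, 172.46, 172.46, 180, 180, 180].

### API

Orientations are given as [roll, pitch, yaw] about the fixed x, y, z axes, in that order (R = Rz(yaw) Ry(pitch) Rx(roll)).
In Python, from station import reach, line_to, move_joints, move_gripper, hold, ik, camera, calibration, MotionError, hand_in, boxes_of, mark_of, current_clock, current_joint_positions, current_qvel, current_tau, current_eef_pos, current_ee_rot, current_wrist_force, current_ft_torque, current_gripper_width, current_grip_force gives the robot as it stands. Calls block until the motion is done:
- reach(position, orientation): joint-space move of the TCP to a pose.
- line_to(position, ori=None, max_speed=0.15, max_force=None): straight line of the TCP; ori=None keeps the orientation; max_speed is the mean speed in m/s. With max_force (N) it stops when the force on the tool has changed by that much, and returns True; else False.
- move_joints(angles): joint-space move.
- move_gripper(opening): finger opening in m; the grip force is fixed at half the most; returns when the fingers have stopped.
- hold(seconds).
- ik(position, orientation): joint angles nearest the present ones, or None.
- camera(name): name is "scene" or "top" or "wrist"; returns (picture, depth): 384x512x3 uint8, red, green, blue; 384x512 float32, m along the optical axis (not along the pixel's ray), 0 where there is no reading.
- calibration(name): a dict with "fx", "fy", "cx", "cy" (pixels), "world_from_camera" (4x4, takes a point from camera to world coordinates); the wrist camera has in their place "hand_eye" (4x4, takes a point from camera to tool coordinates, whose origin is the TCP and whose axes are the flange's). Camera axes: x right, y down, z forward; pixel columns grow to the right and rows downward; lengths in m; the calibration is good to about 2 mm. The wrist camera is an equidistant fisheye: a pixel r from the principal point sees the ray r / f radians off the axis. A picture is of the moment at which its call begins: read the wrist's pose just before it. calibration takes no time and is no camera call.
A pose or a line that the arm cannot do raises MotionError and nothing moves.
- hand_in(): hands the job in; it is judged then, once.
Trained networks look in the newest picture that a camera, given by its name, has taken for a name from the list of things; names that differ only in an ending like _2 or _b are one class to them, and where a whole thing is asked for, a point or a joint stands for the part that bears it (a point fixed in the world has none). Each returns a list of dicts, best first, with "score" (0 to 1); they miss things now and then, are a little off and sometimes report something else, mostly with a low value. They report only what shows in the picture. A call takes as long as a camera call. They do not tell look-alikes from the thing itself.
- boxes_of(camera, name): "bbox" ([left, top, width, height] in pixels, round what is visible of it).
- mark_of(camera, name): "at" ([column, row] in pixels: a listed point, or the origin of a listed thing).
Readings, each from a call of its own:
- current_clock(): time.
- current_joint_positions(): joint angles.
- current_qvel(): joint speeds.
- current_tau(): joint torques, N m.
- current_eef_pos(): TCP position.
- current_ee_rot(): TCP orientation.
- current_wrist_force(): force on the tool from outside, world axes, zero at the start.
- current_ft_torque(): the same for the moment, N m.
- current_gripper_width(): finger opening in m.
- current_grip_force(): force on a finger pad.
Only numpy, scipy, OpenCV 4.12 (cv2) and the standard library are available. Lean on these libraries where they do the work, as an engineer would, in place of code of your own. Each camera call takes 0.05 s, during which the arm holds its last target. There are 200 camera calls.

## Working session

There is one attempt and no reset: what is moved stays moved. The work goes in short steps, each a Python script; the robot and the scene stay as the last script left them, time stands still between calls to the robot, and variables do not carry over. Pictures are saved under pics/ and viewed, at most 13 in all, crops included, and the job is handed in when it is done.

```bash
mkdir -p pics; ls
cat > h.py <<'E'
import numpy as np, cv2
from station import *
def snap(n,f=None):
    p,d=camera(n)
    if f: cv2.imwrite('pics/'+f,p[:,:,::-1])
    return p,d
def ray(n,uv):
    c=calibration(n);T=np.array(c['world_from_camera'])
    d=np.array([(uv[0]-c['cx'])/c['fx'],(uv[1]-c['cy'])/c['fy'],1.])
    return T[:3,3],T[:3,:3]@d
def tri(a,b):
    (o1,d1),(o2,d2)=a,b
    s=np.linalg.lstsq(np.c_[d1,-d2],o2-o1,rcond=None)[0]
    p,q=o1+s[0]*d1,o2+s[1]*d2
    return (p+q)/2,np.linalg.norm(p-q)
def cloud(n,d):
    c=calibration(n);T=np.array(c['world_from_camera'])
    v,u=np.mgrid[:d.shape[0],:d.shape[1]]
    P=np.stack([(u-c['cx'])/c['fx']*d,(v-c['cy'])/c['fy']*d,d],-1)@T[:3,:3].T+T[:3,3]
    P[d==0]=np.nan
    return P
E
python3 - <<'E'
from h import *
p,d=snap('scene'); q,e=snap('top')
cv2.imwrite('pics/a.png',p[:,:,::-1]);cv2.imwrite('pics/b.png',q[:,:,::-1])
np.savez('d.npz',p=p,d=d,q=q,e=e)
for n in ['scene','top']:
  print(n,np.round(calibration(n)['world_from_camera'],3).tolist())
for o in ['box','lid_pad','lid_hinge','bottle_dark','beaker','flask','petri','burette_stand_a']:
  r=[mark_of(n,o) for n in('scene','top')]
  for n,x in zip(('scene','top'),r): print(o,n,[(np.round(k['at'],1).tolist(),round(k['score'],2)) for k in x[:4]])
  if r[0] and r[1]: 
    t=tri(ray('scene',r[0][0]['at']),ray('top',r[1][0]['at'])); print('   ',np.round(t[0],4),round(t[1],4))
print(current_clock())
E
```

```text
pics
scene [[0.847, -0.32, 0.425, -0.01], [-0.532, -0.51, 0.676, -0.774], [0.0, -0.798, -0.602, 0.771], [0.0, 0.0, 0.0, 1.0]]
top [[0.018, -0.996, 0.088, 0.357], [-1.0, -0.02, -0.013, -0.032], [0.015, -0.088, -0.996, 1.448], [0.0, 0.0, 0.0, 1.0]]
box scene [([283.2, 229.4], 0.87)]
box top [([270.9, 184.7], 0.56)]
    [ 0.5058 -0.0952  0.0106] 0.0015
lid_pad scene [([261.6, 206.7], 0.88), ([240.4, 190.5], 0.74)]
lid_pad top [([269.9, 201.4], 0.92)]
    [ 0.4404 -0.0864  0.1166] 0.0056
lid_hinge scene [([243.1, 190.4], 0.71), ([317.8, 192.3], 0.64)]
lid_hinge top []
bottle_dark scene [([261.3, 286.5], 0.92), ([302.5, 304.1], 0.72), ([263.2, 312.6], 0.63), ([288.7, 340.4], 0.58)]
bottle_dark top [([342.8, 219.5], 0.8), ([332.7, 246.7], 0.75), ([309.1, 235.8], 0.64), ([357.6, 246.3], 0.63)]
    [ 0.3525 -0.2997  0.0748] 0.0899
beaker scene [([315.7, 270.0], 0.55)]
beaker top [([319.6, 197.1], 0.51)]
    [ 0.4764 -0.263   0.0114] 0.0227
flask scene [([243.3, 187.0], 0.96)]
flask top [([196.6, 182.6], 0.63), ([277.7, 148.5], 0.4)]
    [0.5112 0.1485 0.0111] 0.0092
petri scene [([245.9, 162.5], 0.55)]
petri top [([155.8, 156.9], 0.74), ([195.2, 184.7], 0.28)]
    [0.5985 0.2855 0.0045] 0.017
burette_stand_a scene []
burette_stand_a top [([322.3, 193.5], 0.65)]
0.9
```

Run:
```python
import numpy as np,cv2
f=np.load('d.npz')
for k in'pq':
  im=f[k][:,:,::-1]
  cv2.imwrite(f'pics/{k}2.png',cv2.resize(im[120:384,180:400] if k=='p' else im[110:290,120:400],None,fx=2.2 if k=='p' else 2.8,fy=2.2 if k=='p' else 2.8,interpolation=cv2.INTER_CUBIC))
```

```text
(no output)
```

View pics/p2.png

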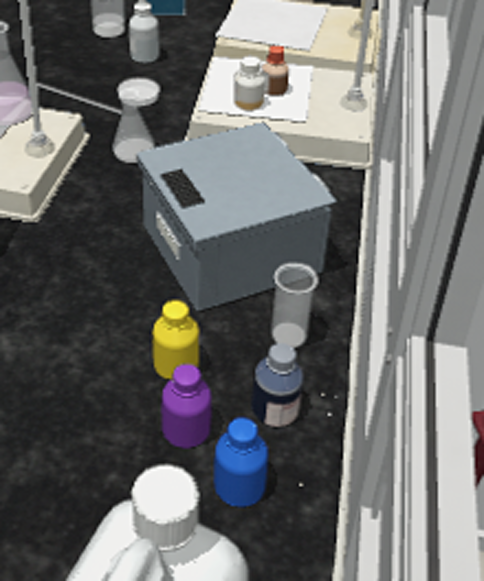

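View pics/q2.png

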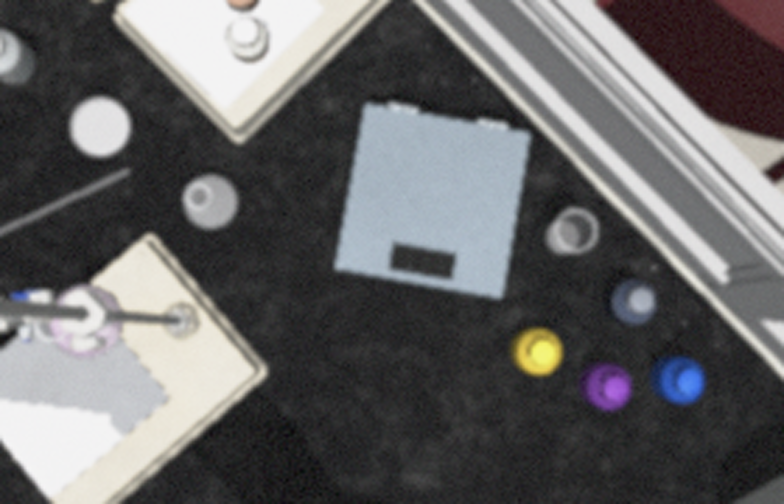

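View pics/a.png

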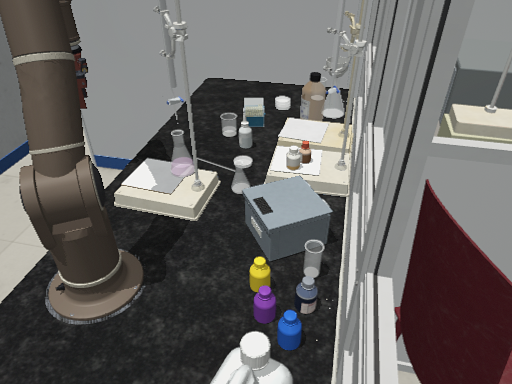

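The dark bottle with the grey cap is at scene (306,297) and top (346,217). The look-alikes are yellow, scene (260,275), purple (264,305) and blue (290,330). The beaker is at (314,258), and a sash wall runs diagonally on the right. I'll measure the geometry next.

Run:
```python
from h import *
f=np.load('d.npz')
P=cloud('top',f['e']);S=cloud('scene',f['d'])
x,y,z=P[...,0],P[...,1],P[...,2]
m=(z>.113)&(z<.135)&(abs(x-.5)<.16)&(abs(y+.09)<.15)
n,l,st,c=cv2.connectedComponentsWithStats(m.astype(np.uint8)); i=1+np.argmax(st[1:,4]); m=l==i
r=cv2.minAreaRect(P[m][:,:2].astype(np.float32)*1000); print('lid',r,np.round(cv2.boxPoints(r)),np.median(z[m]))
pad=m&(f['q'].sum(2)<200); print('pad dark',pad.sum(),np.nanmean(P[pad],0))
# pixel clusters
for nm,uv in dict(dark=(346,217),beaker=(325,192),yellow=(313,236),purple=(337,248),blue=(363,246)).items():
  w=P[uv[1]-12:uv[1]+13,uv[0]-12:uv[0]+13].reshape(-1,3); w=w[(w[:,2]>.03)&(w[:,2]<.13)]
  print(nm,len(w),np.round(w.mean(0),3) if len(w) else '', np.round(w.min(0),3),np.round(w.max(0),3))
dk=mark_of
# wall: for bins along x, first y (going right) with z>thr, both clouds
for lo,hi in((.02,.08),(.08,.2),(.2,.6)):
  out=[]
  for X in np.arange(.2,.7,.05):
    A=np.concatenate([P.reshape(-1,3),S.reshape(-1,3)]); k=(abs(A[:,0]-X)<.025)&(A[:,2]>lo)&(A[:,2]<hi)&(A[:,1]<-.2)&(A[:,1]>-1)
    out.append((round(X,2),np.round(np.unique(np.round(A[k,1],2)),2).tolist()[::-1][:14]))
  print(lo,hi,*out,sep='\n ')
for nm,(u,v) in dict(dk=(306,297)).items():
  w=S[v-25:v+20,u-14:u+14].reshape(-1,3);w=w[(w[:,2]>.02)&(w[:,2]<.12)];print(np.round([w.min(0),np.median(w,0),w.max(0)],3))
a=boxes_of('scene','bottle_dark');b=boxes_of('top','bottle_dark')
print([(np.round(k['bbox']).tolist(),round(k['score'],2)) for k in a],[(np.round(k['bbox']).tolist(),round(k['score'],2)) for k in b])
print(np.round(tri(ray('scene',(302.5,304.1)),ray('top',(342.8,219.5)))[0],4))
```

```text
lid ((508.02227783203125, -100.1558609008789), (184.0279998779297, 190.19151306152344), 80.85438537597656) [[ 400. -176.]
 [ 587. -206.]
 [ 617.  -24.]
 [ 429.    6.]] 0.12345955024447308
pad dark 143 [ 0.4377612  -0.08909953  0.12573972]
dark 217 [ 0.4   -0.328  0.069] [ 0.376 -0.356  0.032] [ 0.424 -0.309  0.098]
beaker 141 [ 0.479 -0.262  0.076] [ 0.455 -0.282  0.031] [ 0.503 -0.238  0.101]
yellow 204 [ 0.342 -0.222  0.071] [ 0.317 -0.248  0.033] [ 0.365 -0.201  0.098]
purple 219 [ 0.305 -0.3    0.07 ] [ 0.281 -0.328  0.03 ] [ 0.328 -0.279  0.097]
blue 221 [ 0.313 -0.382  0.069] [ 0.289 -0.413  0.03 ] [ 0.336 -0.364  0.097]
0.02
 0.08
 (np.float64(0.2), [-0.46, -0.47, -0.48, -0.49, -0.5, -0.51, -0.52, -0.53, -0.64, -0.65, -0.66, -0.67, -0.68, -0.69])
 (np.float64(0.25), [-0.59, -0.6, -0.61, -0.62, -0.63, -0.64, -0.65, -0.66, -0.67])
 (np.float64(0.3), [-0.21, -0.22, -0.23, -0.24, -0.25, -0.28, -0.29, -0.3, -0.31, -0.32, -0.33, -0.36, -0.37, -0.38])
 (np.float64(0.35), [-0.2, -0.21, -0.22, -0.23, -0.24, -0.25, -0.3, -0.31, -0.32, -0.33, -0.34, -0.37, -0.38, -0.39])
 (np.float64(0.4
[... 2545 characters left out ...]
0.41])
 (np.float64(0.6), [-0.24, -0.25, -0.26, -0.27, -0.28, -0.29, -0.3, -0.31, -0.32, -0.33, -0.34, -0.35, -0.36, -0.46])
 (np.float64(0.65), [-0.2, -0.21, -0.22, -0.23, -0.24, -0.25, -0.26, -0.27, -0.28, -0.29, -0.3, -0.31, -0.39, -0.4])
[[ 0.313 -0.397  0.02 ]
 [ 0.389 -0.347  0.063]
 [ 0.479 -0.269  0.095]]
[([254.0, 286.0, 24.0, 41.0], 0.94), ([252.0, 257.0, 18.0, 36.0], 0.91), ([291.0, 277.0, 27.0, 39.0], 0.61), ([278.0, 307.0, 19.0, 41.0], 0.58), ([242.0, 176.0, 91.0, 55.0], 0.51)] [([351.0, 234.0, 19.0, 20.0], 0.66), ([301.0, 229.0, 13.0, 17.0], 0.61), ([334.0, 211.0, 17.0, 13.0], 0.58), ([328.0, 242.0, 17.0, 15.0], 0.5), ([242.0, 148.0, 67.0, 68.0], 0.3)]
[ 0.3945 -0.3338  0.0083]
```

Run:
```python
from h import *
f=np.load('d.npz')
for n,k in(('top','e'),('scene','d')):
  P=cloud(n,f[k]).reshape(-1,3)
  for lo,hi in((.03,.06),(.1,.3),(.3,.45),(.45,.55),(.55,.7),(.7,.85),(.85,1.2)):
    w=P[(P[:,2]>lo)&(P[:,2]<hi)&(P[:,0]>.12)&(P[:,0]<.6)&(P[:,1]>.03)&(P[:,1]<.6)]
    if len(w):
      H,xe,ye=np.histogram2d(w[:,0],w[:,1],bins=[np.arange(.12,.62,.04),np.arange(.03,.63,.04)])
      print(n,lo,hi,[(round(xe[i]+.02,2),round(ye[j]+.02,2),int(H[i,j])) for i,j in np.argwhere(H>3)] if lo>.05 else np.round(cv2.boxPoints(cv2.minAreaRect(w[:,:2].astype(np.float32))),3).tolist())
print(np.round(calibration('wrist')['hand_eye'],3).tolist(), current_joint_positions(),current_eef_pos(),current_ee_rot())
q=np.array(current_joint_positions())
for p in([.159,.604,.24],[.1,.35,.4],[.05,.3,.5],[.35,0,.4],[.3,.0,.5],[.44,-.09,.2],[.4,-.33,.2]):
  for yaw in(0,90,-90,180):
    r=ik(p,[180,0,yaw]); print(p,yaw,None if r is None else np.round(r,0).tolist())
```

```text
top 0.03 0.06 [[0.12200000137090683, 0.27799999713897705], [0.45500001311302185, -0.039000000804662704], [0.6110000014305115, 0.125], [0.27799999713897705, 0.44200000166893005]]
top 0.1 0.3 [(np.float64(0.14), np.float64(0.57), 20), (np.float64(0.34), np.float64(0.25), 4), (np.float64(0.34), np.float64(0.29), 65), (np.float64(0.38), np.float64(0.17), 47), (np.float64(0.38), np.float64(0.29), 24), (np.float64(0.5), np.float64(0.13), 10), (np.float64(0.5), np.float64(0.17), 27), (np.float64(0.54), np.float64(0.17), 4)]
top 0.3 0.45 [(np.float64(0.14), np.float64(0.53), 275), (np.float64(0.14), np.float64(0.57), 167), (np.float64(0.18), np.float64(0.53), 165), (np.float64(0.18), np.float64(0.57), 164), (np.float64(0.34), np.float64(0.25), 7), (np.float64(0.34), np.float64(0.29), 39), (np.float64(0.34), np.float64(0.33), 7), (np.float64(0.38), np.float64(0.17), 47), (np.float64(0.38), np.float64(0.25), 5), (np.float64(0.38), np.float64(0.29), 27)]
top 0.45 0.55 [(np.float64(0.34), np.float64(0.17), 95), (np.float64(0.34), np.float64(0.21), 6), (np.float64(0.34), np.float64(0.25), 5), (np
[... 4284 characters left out ...]
0.3, 0.0, 0.5] 90 [19.0, -16.0, -19.0, 100.0, -5.0, 96.0, 0.0]
[0.3, 0.0, 0.5] -90 None
[0.3, 0.0, 0.5] 180 [-8.0, -17.0, -1.0, 101.0, -0.0, 96.0, 81.0]
[0.44, -0.09, 0.2] 0 [-46.0, 13.0, 60.0, 120.0, -14.0, 54.0, -68.0]
[0.44, -0.09, 0.2] 90 [-42.0, 12.0, 55.0, 120.0, -12.0, 54.0, 20.0]
[0.44, -0.09, 0.2] -90 [-54.0, 19.0, 74.0, 120.0, -22.0, 56.0, -148.0]
[0.44, -0.09, 0.2] 180 [-38.0, 11.0, 50.0, 120.0, -10.0, 54.0, 108.0]
[0.4, -0.33, 0.2] 0 [-12.0, 24.0, 60.0, 111.0, -24.0, 59.0, -30.0]
[0.4, -0.33, 0.2] 90 [-12.0, 24.0, 60.0, 111.0, -24.0, 59.0, 60.0]
[0.4, -0.33, 0.2] -90 [-18.0, 31.0, 73.0, 112.0, -34.0, 63.0, -111.0]
[0.4, -0.33, 0.2] 180 [45.0, 16.0, -13.0, 108.0, 4.0, 56.0, 120.0]
```

View pics/b.png

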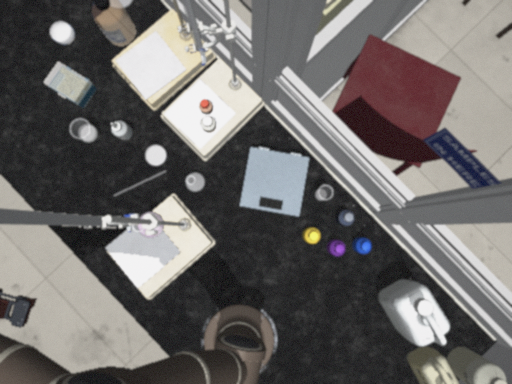

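The top and scene views agree on the positions:

| Item | Position | Check |
|---|---|---|
| Dark bottle | (0.398, -0.333) | base height about 0.008, close to the bench |
| Box origin | (0.507, -0.100), yaw -9° | lid width measures 184 mm, as given |
| Lid pad | (0.438, -0.089, 0.126) | matches the given height |
| Burette stand rod | (0.385, 0.175) | radius 0.42 |
| Burette | radius 0.47 | none |

I'll retract the arm inside the stand's radius and swing past it.

Run:
```python
from h import *
move_joints([-79.1,-14,0,120,0,74,95]); print(current_eef_pos())
move_gripper(0.0)
move_joints([11.5,-14,0,120,0,74,93]); print(current_eef_pos(),current_ee_rot(),current_wrist_force())
reach([.438,-.089,.20],[180,0,171]); 
print(current_joint_positions(),current_eef_pos(),current_wrist_force(),current_gripper_width(),current_clock())
w0=current_wrist_force()
print(line_to([.438,-.089,.150],max_speed=.08,max_force=5),current_eef_pos(),current_clock())
snap('scene','press.png')
```

```text
[0.10536327 0.29170413 0.33507197]
[ 0.29035463 -0.10775331  0.33492944] [1.79997578e+02 9.13931199e-04 1.71604742e+02] [-0.81146985  0.32096786 -0.4014819 ]
[  8.36593137   8.79232667  -3.4519102  117.63647237   0.6698606
  53.61221733  85.59949737] [ 0.43768239 -0.08888267  0.20045979] [-0.15005164  0.08739558  0.17074743] 0.00021044141627847888 6.4917
False [ 0.43823945 -0.08911132  0.15044619] 7.2667
```

View pics/press.png

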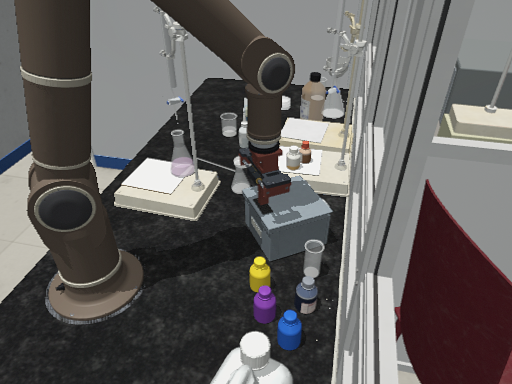

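The gripper is over the pad at about (262,203) and the arm is clear of the stand. Next I press the pad slowly.

Run:
```python
from h import *
r=line_to([.438,-.089,.125],max_speed=.02,max_force=13)
print(r,current_eef_pos(),current_wrist_force(),current_clock())
hold(.2);print(current_eef_pos(),current_wrist_force())
line_to([.438,-.089,.165],max_speed=.05); print(current_wrist_force())
line_to([.31,-.07,.25],max_speed=.15); print(current_eef_pos(),current_wrist_force(),current_clock())
hold(.5)
p,d=snap('scene','open.png');q,e=snap('top');np.savez('d2.npz',p=p,d=d,q=q,e=e)
P=cloud('top',e).reshape(-1,3)
w=P[(P[:,2]>.15)&(P[:,2]<.33)&(abs(P[:,0]-.56)<.1)&(abs(P[:,1]+.1)<.13)]
print(len(w),w.min(0),w.max(0)) if len(w) else 0
```

```text
True [ 0.4379961  -0.08895702  0.1333957 ] [-2.14969464  0.49816509  9.0653137 ] 8.1583
[ 0.43797768 -0.08898135  0.13352785] [-2.17815066  0.44306763  8.33037695]
[ 1.47902691 -0.78387571  2.47235238]
[ 0.31014322 -0.07001086  0.24962095] [-0.64057393 -0.94016606 -0.17211323] 10.325
949 [ 0.51489294 -0.2299122   0.15011392] [ 0.65941285 -0.01455527  0.30061189]
```

View pics/open.png

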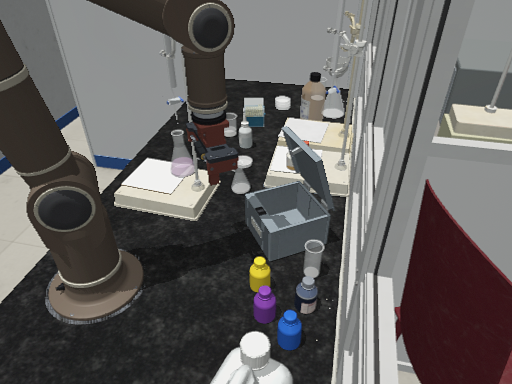

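The lid is wide open, with its top edge at z = 0.30. I'll go above the dark bottle and look from the wrist camera in two places.

```bash
cat >> h.py <<'E'
from scipy.spatial.transform import Rotation as Ro
def wpose():
    T=np.eye(4);T[:3,:3]=Ro.from_euler('xyz',current_ee_rot(),degrees=True).as_matrix();T[:3,3]=current_eef_pos();return T
def wray(T,uv):
    c=calibration('wrist');W=T@np.array(c['hand_eye'])
    a,b=uv[0]-c['cx'],uv[1]-c['cy'];r=np.hypot(a,b);t=r/c['fx']
    d=np.array([np.sin(t)*a/r,np.sin(t)*b/r,np.cos(t)])
    return W[:3,3],W[:3,:3]@d
E
python3 - <<'E'
from h import *
move_gripper(.078)
R=[]
for i,(x,y,z) in enumerate([(.36,-.28,.26),(.398,-.333,.22)]):
    reach([x,y,z],[180,0,155]); hold(.15)
    T=wpose(); p,d=snap('wrist',f'w{i}.png')
    m=[(np.round(k['at']).tolist(),round(k['score'],2)) for k in mark_of('wrist','bottle_dark')]
    print(np.round(T[:3,3],4),m)
    for k,s in m:
        o,v=wray(T,k); print('   at z=0',np.round(o+v*(-o[2]/v[2]),3))
    W=cv2.imread(f'pics/w{i}.png'); R.append(W)
cv2.imwrite('pics/w01.png',cv2.resize(np.hstack(R),(800,300)))
print(current_joint_positions(),current_wrist_force(),current_clock())
E
```

```text
[ 0.3603 -0.2782  0.2601] [([230.0, 204.0], 0.92), ([222.0, 137.0], 0.79), ([172.0, 169.0], 0.74), ([281.0, 136.0], 0.72)]
   at z=0 [ 0.397 -0.337  0.   ]
   at z=0 [ 0.306 -0.305  0.   ]
   at z=0 [ 0.316 -0.389  0.   ]
   at z=0 [ 0.339 -0.231  0.   ]
[ 0.398  -0.3323  0.2206] [([312.0, 95.0], 0.92), ([252.0, 169.0], 0.81), ([184.0, 129.0], 0.71), ([244.0, 91.0], 0.63)]
   at z=0 [ 0.342 -0.231  0.   ]
   at z=0 [ 0.395 -0.337  0.   ]
   at z=0 [ 0.313 -0.392  0.   ]
   at z=0 [ 0.303 -0.304  0.   ]
[ 22.32740172  14.1613805   14.65704521 108.31783522  -4.22958428
  57.96070107 103.83527298] [0.26989831 0.6687396  0.30098741] 13.95
```

View pics/w01.png

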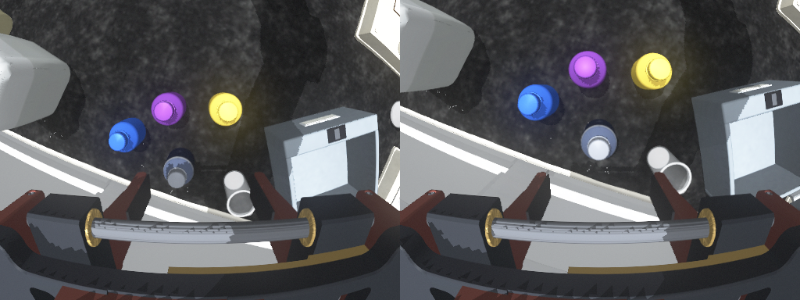

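The middle bottle at (175,170) in the left picture and (599,145) in the right one is slate-dark with a grey cap, so it is the right one. The wrist views give (0.396,-0.337), which agrees with the earlier fix. I'll grasp it at (0.397,-0.335).

Run:
```python
from h import *
line_to([.397,-.335,.12],max_speed=.15)
print(line_to([.397,-.335,.046],max_speed=.08,max_force=8),current_eef_pos(),current_wrist_force())
move_gripper(0.03); print(current_gripper_width(),current_grip_force(),current_clock())
hold(.2); z=current_eef_pos()
line_to([z[0],z[1],.10],max_speed=.08)
line_to([.39,-.32,.22],max_speed=.15)
print(current_gripper_width(),current_grip_force(),current_wrist_force(),current_eef_pos(),z,current_clock())
snap('scene','lift.png')
```

```text
False [ 0.39724879 -0.33523703  0.0463897 ] [0.85222984 0.80151372 0.01696542]
0.04913928218375052 29.895279575030145 16.4083
0.04900569683751554 29.8616731149923 [-0.42881566 -1.12630205 -1.82128978] [ 0.38959395 -0.31972899  0.21914507] [ 0.3971236  -0.33501934  0.04616209] 18.3917
```

View pics/lift.png

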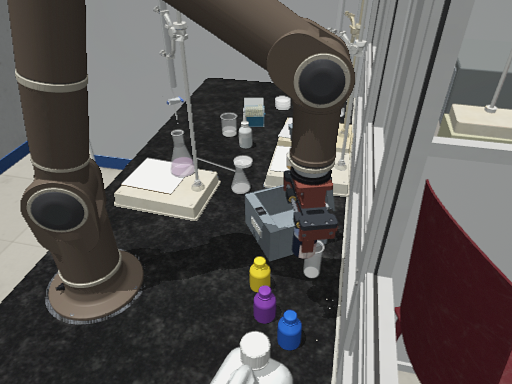

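The bottle is held at 49 mm opening and 30 N. I'll carry it to the box from the front and lower it gently.

Run:
```python
from h import *
reach([.40,-.10,.235],[180,0,171])
line_to([.4833,-.096,.21],max_speed=.15); print(current_wrist_force(),current_clock())
line_to([.4833,-.096,.075],max_speed=.1,max_force=12); print(current_eef_pos(),current_wrist_force())
print(line_to([.4833,-.096,.0535],max_speed=.03,max_force=5),current_eef_pos(),current_wrist_force(),current_clock())
p,d=snap('scene','pl.png');T=wpose();q,_=snap('wrist')
cv2.imwrite('pics/pl2.png',np.hstack([cv2.resize(p[130:280,190:350],(400,375)),cv2.resize(q,(400,375))])[:,:,::-1])
```

```text
[-0.484253    0.43264596 -1.97371797] 20.0583
[ 0.48368261 -0.09606078  0.07550694] [-0.0697109  -0.20850489 -1.45253007]
True [ 0.48308035 -0.0958287   0.05501267] [-0.41154253 -0.09556157  3.31432456] 22.1917
```

View pics/pl2.png

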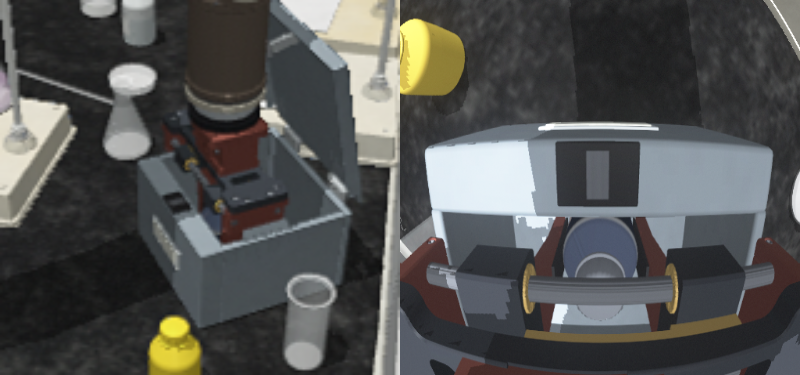

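The bottle met the floor at the expected height (TCP z 0.055) and stands centred behind the front wall. Releasing it and checking.

Run:
```python
from h import *
move_gripper(.07); hold(.3); print(current_grip_force(),current_gripper_width())
line_to([.4833,-.096,.17],max_speed=.1); 
line_to([.44,-.09,.36],max_speed=.2); print(current_wrist_force(),current_clock())
hold(.2)
T=wpose(); q,_=snap('wrist'); m=mark_of('wrist','bottle_dark')
for k in m:
  o,v=wray(T,k['at']); print(np.round(k['at']),round(k['score'],2),np.round(o+v*((.009-o[2])/v[2]),3))
p,d=snap('scene')
cv2.imwrite('pics/rel.png',np.hstack([cv2.resize(p[110:280,190:370],(400,375)),cv2.resize(q,(400,375))])[:,:,::-1])
move_gripper(0.)
for z in(.37,.28): print(ik([.606,-.10,z],[180,0,150]))
```

```text
0.0 0.0699758457348496
[-0.10416782 -0.15532997  0.37334806] 25.5583
[255. 178.] 0.72 [ 0.478 -0.098  0.009]
[126. 102.] 0.7 [ 0.305 -0.298  0.009]
[168. 112.] 0.64 [ 0.342 -0.226  0.009]
[ 85. 116.] 0.58 [ 0.31  -0.389  0.009]
[258. 200.] 0.42 [ 0.518 -0.099  0.009]
[ 0.88173271 18.09601508  5.42745015 82.1243256  -1.71026566 79.85995754
 66.34340061]
[ 1.01075926 20.70005561  5.20134733 90.3206662  -1.96613389 69.0685907
 66.58063715]
```

View pics/rel.png

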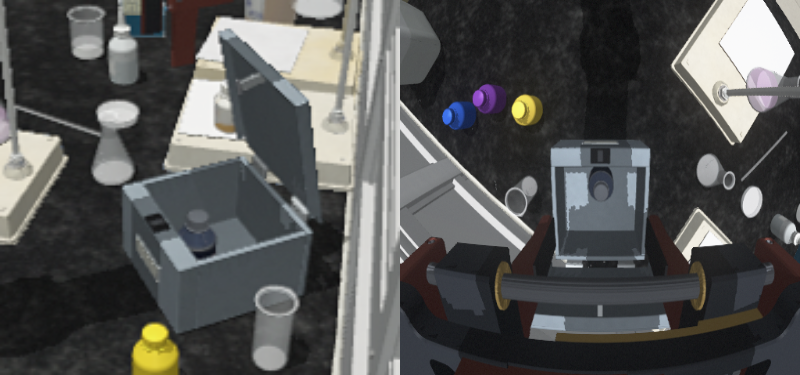

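The bottle stands upright in the box at (600,185) in the wrist view, and the lid is open. Now I go over and behind the lid, then swing it shut along its arc.

Run:
```python
from h import *
O=np.array([.507,-.0998]);ex=np.array([.9877,-.1564]);ey=np.array([.1564,.9877])
def W(bx,z,by=.008): return [*(O+bx*ex+by*ey),z]
def tip(th,s,hw=.012):
    return W(.092-s*np.cos(th)+.006*np.sin(th)+hw, .118+s*np.sin(th)+.006*np.cos(th)+.017)
o=[180,0,150]
line_to(W(-.03,.40),o,max_speed=.2)
line_to(W(.115,.39),o,max_speed=.2)
line_to(W(.105,.283),o,max_speed=.15,max_force=10); print(current_eef_pos(),current_wrist_force(),current_clock())
for th in np.radians([65,52,40,28,18,9]):
    s=.165-.013*th/1.35
    r=line_to(tip(th,s),o,max_speed=.08,max_force=15)
    print(round(np.degrees(th)),r,np.round(current_eef_pos(),3),np.round(current_wrist_force(),1),round(current_clock(),1))
    if r: break
snap('scene','cl.png')
```

```text
[ 0.61234192 -0.10841331  0.28423899] [-0.32462573  0.57192982  0.09305192] 29.2833
65 False [ 0.552 -0.099  0.277] [ 0.2 -0.1  2.1] 30.2
52 False [ 0.521 -0.094  0.262] [ 1.9 -0.1  0.9] 30.8
40 False [ 0.495 -0.09   0.241] [1.1 0.1 1.7] 31.4
28 False [ 0.474 -0.086  0.216] [-0.1 -0.3  2.1] 31.9
18 False [ 0.461 -0.084  0.191] [-0.7 -0.1  2.1] 32.4
9 False [ 0.452 -0.083  0.167] [ 0.  -0.9  3. ] 32.9
```

View pics/cl.png

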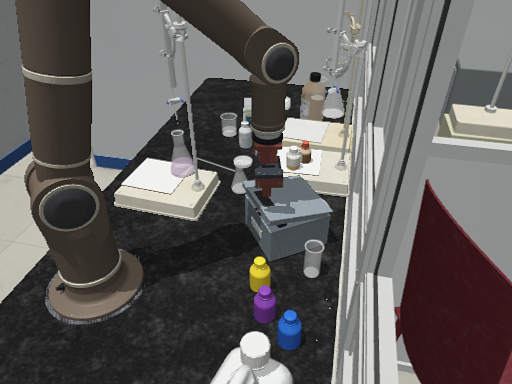

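The lid is nearly shut under the fingers at about (265,195). The final press is slow, down to the stop; then I let go and check.

Run:
```python
from h import *
x=current_eef_pos()
print(line_to([.443,-.083,.147],max_speed=.04,max_force=10),current_eef_pos(),current_wrist_force())
print(line_to([.443,-.083,.129],max_speed=.02,max_force=9),current_eef_pos(),current_wrist_force(),current_clock())
hold(.2); print(current_eef_pos(),current_wrist_force())
line_to([.443,-.083,.165],max_speed=.04); print(current_wrist_force())
line_to([.36,-.07,.25],max_speed=.15); hold(1.0)
q,e=snap('top');p,_=snap('scene','fin.png');P=cloud('top',e).reshape(-1,3)
w=P[(P[:,2]>.09)&(P[:,2]<.33)&(abs(P[:,0]-.51)<.075)&(abs(P[:,1]+.1)<.07)]
print(len(w),np.percentile(w[:,2],[1,50,99]),current_wrist_force(),current_clock())
```

```text
False [ 0.44222187 -0.08302224  0.14670382] [-0.43390132  0.49994215  2.81784423]
True [ 0.44238623 -0.08301387  0.13706708] [-1.9659898   0.47730815 10.80728429] 34.2
[ 0.44240249 -0.08300388  0.13725609] [-1.96574177  0.95050852  9.78802022]
[-0.53172902  0.1647522  -0.3166428 ]
2218 [0.11700425 0.12357752 0.13001384] [ 0.56585869 -0.23929883  0.39427244] 37.3083
```

View pics/fin.png

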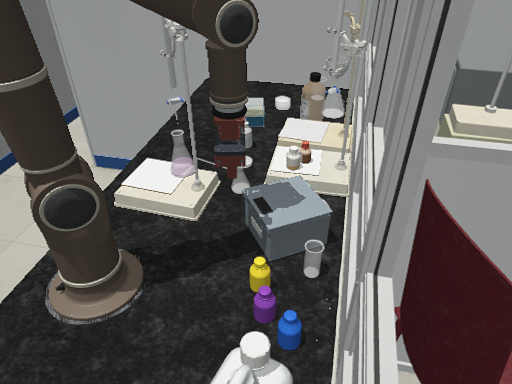

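The lid is shut and level at 0.1236 m. It stays closed with the arm away, and the beaker and flask are where they were.

```bash
python3 -c "
from station import *
print(hand_in())"
```

```text
the job is handed in; nothing more can be done
None
```

I handed the job in at about 37 s: the dark bottle was standing upright on the box floor before I swung the lid shut, and the lid latched and stayed closed with the arm clear. The beaker and flask look untouched in the last picture; I did not check the petri dish again, though the arm never worked near it.

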